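Set the stock tags on the dust-cap board

TASK

Each bin on the stock board has a hinged tag standing in front of it: leaning back towards its bin, the tag shows its disc face (in stock); leaning away from the bin, towards the robot, it shows its bar face (reorder). With the fingertips, gently push over every tag that is wrong, so that the tags of the two bins full of dust caps show the disc and the tags of the two empty bins show the bar, each resting fully over. Leave the tags that are already right as they are, do not push the bins, do not pick up anything, and leave the can, the dish and the marker where they are.

Things in the scene. Friction and masses are not known exactly. Their poses are not given: they have to be found in the camera images.
- board: flat grey stock board fixed on the table, 224 x 296 x 8 mm. Origin at its underside, under the middle of the hinge row; x points across the board to the bins, y along the rows. It covers x -66 to +158 mm, y within 148 mm. Four tag stands sit at x = 0, four bins at x = 124 mm, both at y = -108, -36, 36 and 108 mm; which stand and which bin has which place differs
- stand_a_hinge (a point): middle of the hinge axis of tag a, 21 mm above the table, fixed; axes as the board's. Its bin's centre is 124 mm straight behind (+x). The tag: flat white plate 44 mm wide along the hinge, 4 mm thick, 60 mm from hinge to free edge, 25 g. Its aluminium stand, 44 x 56 mm, with lugs and wire rests stays under 31 mm above the table
- tag_a (a joint): rad. 0: rests 35 deg from vertical towards the robot, bar (34 x 8 mm) on the upper face. 0.61: upright. 1.222: rests 35 deg towards the bin, disc (26 mm) on the upper face. At either rest the free edge is 34 mm from the hinge, 70 mm above the table. Light hinge, no spring: past upright it falls over by itself. Starts at the bar rest (0)
- stand_b_hinge (a point): middle of the hinge axis of tag b, 21 mm above the table, fixed; axes as the board's. Its bin's centre is 124 mm straight behind (+x). The tag: flat white plate 44 mm wide along the hinge, 4 mm thick, 60 mm from hinge to free edge, 25 g. Its aluminium stand, 44 x 56 mm, with lugs and wire rests stays under 31 mm above the table
- tag_b (a joint): rad. 0: rests 35 deg from vertical towards the robot, bar (34 x 8 mm) on the upper face. 0.61: upright. 1.222: rests 35 deg towards the bin, disc (26 mm) on the upper face. At either rest the free edge is 34 mm from the hinge, 70 mm above the table. Light hinge, no spring: past upright it falls over by itself. Starts at the bar rest (0)
- stand_c_hinge (a point): middle of the hinge axis of tag c, 21 mm above the table, fixed; axes as the board's. Its bin's centre is 124 mm straight behind (+x). The tag: flat white plate 44 mm wide along the hinge, 4 mm thick, 60 mm from hinge to free edge, 25 g. Its aluminium stand, 44 x 56 mm, with lugs and wire rests stays under 31 mm above the table
- tag_c (a joint): rad. 0: rests 35 deg from vertical towards the robot, bar (34 x 8 mm) on the upper face. 0.61: upright. 1.222: rests 35 deg towards the bin, disc (26 mm) on the upper face. At either rest the free edge is 34 mm from the hinge, 70 mm above the table. Light hinge, no spring: past upright it falls over by itself. Starts at the bar rest (0)
- stand_d_hinge (a point): middle of the hinge axis of tag d, 21 mm above the table, fixed; axes as the board's. Its bin's centre is 124 mm straight behind (+x). The tag: flat white plate 44 mm wide along the hinge, 4 mm thick, 60 mm from hinge to free edge, 25 g. Its aluminium stand, 44 x 56 mm, with lugs and wire rests stays under 31 mm above the table
- tag_d (a joint): rad. 0: rests 35 deg from vertical towards the robot, bar (34 x 8 mm) on the upper face. 0.61: upright. 1.222: rests 35 deg towards the bin, disc (26 mm) on the upper face. At either rest the free edge is 34 mm from the hinge, 70 mm above the table. Light hinge, no spring: past upright it falls over by itself. Starts at the disc rest (1.222)
- bin_full_1: white open bin 52 x 62 x 38 mm, FULL: a stack of three black round dust caps (39 mm across) reaching nearly to its rim. Fixed on the board, origin at the centre of its underside, 8 mm above the table; front wall 98 mm behind the hinge row
- bin_full_2: white open bin 52 x 62 x 38 mm, FULL: a stack of three black round dust caps (39 mm across) reaching nearly to its rim. Fixed on the board, origin at the centre of its underside, 8 mm above the table; front wall 98 mm behind the hinge row
- bin_empty_1: white open bin 52 x 62 x 38 mm, EMPTY: its bare floor is seen. Fixed on the board, origin at the centre of its underside, 8 mm above the table
- bin_empty_2: white open bin 52 x 62 x 38 mm, EMPTY: its bare floor is seen. Fixed on the board, origin at the centre of its underside, 8 mm above the table
- can: bystander: loose white screw can, 41 mm across, 57 mm high, standing left of the board; origin at the centre of its underside
- pen_marker: bystander: loose marker pen 14 x 130 x 15 mm lying between robot and board; origin at its middle underneath
- dish: bystander: loose petri dish 60 mm across, 14 mm high, between robot and board; origin at the centre of its underside

How it is judged (in metres and radians):
At the end, for the whole second after the job is handed in: Every tag in front of a full bin rests towards its bin (joint above 1.1 rad), every tag in front of an empty bin rests towards the robot (joint below 0.12 rad), all tags still (within 0.1 rad/s); can, dish and marker within 15 mm of where they began ((((horizontal distance between stand_a_hinge and bin_full_1 below 0.135 m or horizontal distance between stand_a_hinge and bin_full_2 below 0.135 m) and value of joint tag_a above 1.1 rad) or ((horizontal distance between stand_a_hinge and bin_empty_1 below 0.135 m or horizontal distance between stand_a_hinge and bin_empty_2 below 0.135 m) and value of joint tag_a below 0.12 rad)) and velocity of joint tag_a between -0.1 and 0.1 rad/s and (((horizontal distance between stand_b_hinge and bin_full_1 below 0.135 m or horizontal distance between stand_b_hinge and bin_full_2 below 0.135 m) and value of joint tag_b above 1.1 rad) or ((horizontal distance between stand_b_hinge and bin_empty_1 below 0.135 m or horizontal distance between stand_b_hinge and bin_empty_2 below 0.135 m) and value of joint tag_b below 0.12 rad)) and velocity of joint tag_b between -0.1 and 0.1 rad/s and (((horizontal distance between stand_c_hinge and bin_full_1 below 0.135 m or horizontal distance between stand_c_hinge and bin_full_2 below 0.135 m) and value of joint tag_c above 1.1 rad) or ((horizontal distance between stand_c_hinge and bin_empty_1 below 0.135 m or horizontal distance between stand_c_hinge and bin_empty_2 below 0.135 m) and value of joint tag_c below 0.12 rad)) and velocity of joint tag_c between -0.1 and 0.1 rad/s and (((horizontal distance between stand_d_hinge and bin_full_1 below 0.135 m or horizontal distance between stand_d_hinge and bin_full_2 below 0.135 m) and value of joint tag_d above 1.1 rad) or ((horizontal distance between stand_d_hinge and bin_empty_1 below 0.135 m or horizontal distance between stand_d_hinge and bin_empty_2 below 0.135 m) and value of joint tag_d below 0.12 rad)) and velocity of joint tag_d between -0.1 and 0.1 rad/s and distance of each of can, pen_marker, dish from where it was at the start of the episode below 0.015 m); the robot touches nothing.
It fails at once if the can, the dish or the marker is moved more than 15 mm, lifted or knocked (distance of any of can, pen_marker, dish from where it was at the start of the episode above 0.015 m).
It fails at once if a tag that was already right is tipped away from its rest (((horizontal distance between stand_a_hinge and bin_empty_1 below 0.135 m or horizontal distance between stand_a_hinge and bin_empty_2 below 0.135 m) and value of joint tag_a above 0.45 rad) or ((horizontal distance between stand_b_hinge and bin_empty_1 below 0.135 m or horizontal distance between stand_b_hinge and bin_empty_2 below 0.135 m) and value of joint tag_b above 0.45 rad) or ((horizontal distance between stand_c_hinge and bin_empty_1 below 0.135 m or horizontal distance between stand_c_hinge and bin_empty_2 below 0.135 m) and value of joint tag_c above 0.45 rad) or ((horizontal distance between stand_d_hinge and bin_full_1 below 0.135 m or horizontal distance between stand_d_hinge and bin_full_2 below 0.135 m) and value of joint tag_d below 0.77 rad)).
It fails at once if a tag is pushed with more than 15 N (a gentle push needs well under 2 N) (contact force between any of the arm, the fingers and tag_a above 15 N or contact force between any of the arm, the fingers and tag_b above 15 N or contact force between any of the arm, the fingers and tag_c above 15 N or contact force between any of the arm, the fingers and tag_d above 15 N).
It fails at once if a bin or its contents is pushed with more than 3 N (contact force between any of the arm, the fingers and bin_full_1 above 3 N or contact force between any of the arm, the fingers and bin_full_2 above 3 N or contact force between any of the arm, the fingers and bin_empty_1 above 3 N or contact force between any of the arm, the fingers and bin_empty_2 above 3 N).
It also fails if it takes over 51 s, if anything falls off the work surface, if the arm or the gripper's body presses on something with over 40 N, if the wrist force passes 120 N, or if a joint passes its speed limit or range.

ROBOT

A 6-joint arm with a two-finger parallel gripper is mounted at the origin on a cart in front of the work surface, level with it; the furniture and walls round the work are solid. World frame = base frame: x ahead of the robot, y to its left, z up, the work surface at z = 0. Lengths are in mm, angles in rad, forces in N, time in s.
With the tool pointing down it reaches from about 300 to 875 mm from the base axis. Payload 6.4 kg.
Tool frame: the origin (TCP) lies at the very end of the fingers, on their centre line; the grasp point (between the pads) lies 19 mm behind it; z points along the fingers, y is the line along which they close (so a half turn about z gives the same grasp; the last joint's range is limited). The gripper opens to 85 mm and grips with 20 to 120 N. Pads are 22 mm wide; open, the fingers measure 114 mm over their backs; the gripper's body (76 mm by 85 mm) begins 54 mm behind the grasp point. The pads swing forward as they close: fully open they stand 13 mm farther back than shut.
Start: joints at [-1.374, 0.181, 1.607, -0, 1.354, -0.206], TCP at [225.414, -528.989, 205.588] pointing down, gripper open.
Joint ranges: [-2.99, 2.99], [-0.89, 2.07], [0.3, 2.58], [-1.14, 4.28], [0, 2.63], [-3.12, 3.12]. Speed limits (rad/s): [2.57, 2.57, 3.01, 3.14, 3.14, 3.14].

INTERFACE

Orientations are given as [roll, pitch, yaw] about the fixed x, y, z axes, in that order (R = Rz(yaw) Ry(pitch) Rx(roll)).
In Python, from cell import arm gives the robot as it stands. The module is installed in compiled form; this text tells all that it offers. Calls block until the motion is done:
- arm.goto(position, orientation): joint-space move of the TCP to a pose.
- arm.move_l(position, ori=None, velocity=150): straight line of the TCP; ori=None keeps the orientation; velocity is the mean speed in mm/s.
- arm.goto_joints(angles): joint-space move.
- arm.move_gripper(opening): opening from 0.0 (shut) to 1.0 (fully open); the grip force is fixed at half the most; returns when the fingers have stopped.
- arm.pause(seconds).
- arm.ik(position, orientation): joint angles nearest the present ones, or None.
- arm.observe(): the state.
- arm.get_image(name): name is "side" or "top" or "wrist"; returns (picture, depth): 480x640x3 uint8, red, green, blue; 480x640 float32, mm along the optical axis (not along the pixel's ray), 0 where there is no reading.
- arm.camera_model(name): a dict with "fx", "fy", "cx", "cy" (pixels), "k1" (the pictures are not rectified: a ray, as slopes to the right and down, at radius r is drawn at 1 + k1 r^2 times it, then the intrinsics apply), "R" (3x3) and "t" (3): a world point X has camera coordinates R X + t. Camera axes: x right, y down, z forward; pixel columns grow to the right and rows downward; lengths in mm; the calibration is good to about 2 mm. A picture is of the moment at which its call begins: read the wrist's pose just before it. camera_model takes no time and is no camera call; for the wrist camera it gives the pose at the moment of the call.
A pose or a line that the arm cannot do raises arm.PlanningError and nothing moves.
- arm.finish_job(): hands the job in; it is judged then, once.
The state is a dict: "clock": time; "q": joint angles; "dq": joint speeds; "joint_efforts": joint torques, N m; "eef_pos": TCP position; "eef_rot": TCP orientation; "wrist_force": force on the tool from outside, world axes, zero at the start; "torque": the same for the moment, N m; "gripper_width": opening from 0.0 (shut) to 1.0 (fully open); "grasp_force": force on a finger pad.
Only numpy, scipy, OpenCV 4.12 (cv2) and the standard library are available. Lean on these libraries where they do the work, as an engineer would, in place of code of your own. Each camera call takes 0.05 s, during which the arm holds its last target. There are 200 camera calls.

## Working session

There is one attempt and no reset: what is moved stays moved. The work goes in short steps, each a Python script; the robot and the scene stay as the last script left them, time stands still between calls to the robot, and variables do not carry over. Pictures are saved under pics/ and viewed, at most 10 in all, crops included, and the job is handed in when it is done.

```bash
mkdir -p pics
python3 - <<'E'
from cell import arm
import cv2,numpy as np
for n in("top","side"):
    p,d=arm.get_image(n); cv2.imwrite(f"pics/{n}0.png",p[:,:,::-1]); np.savez(f"{n}0.npz",p=p,d=d,**arm.camera_model(n))
m=arm.camera_model("top");print(m)
print(arm.observe())
E
```

```text
{'fx': 581.0681437431083, 'fy': 581.0681437431083, 'cx': 317.4042033785921, 'cy': 242.4703585000202, 'k1': -0.11068497382948995, 'R': array([[-0.02527914, -0.99962169,  0.01083744],
       [-0.99829908,  0.02467301, -0.05282226],
       [ 0.05253488, -0.01215431, -0.99854512]]), 't': array([  49.15450246,  533.58158109, 1150.1961715 ])}
{'clock': 0.1, 'q': array([-1.37429383e+00,  1.81456207e-01,  1.60793217e+00, -1.59327936e-05,
        1.35378636e+00, -2.06272034e-01]), 'dq': array([-0.00129211, -0.00235018, -0.00167926, -0.000547  ,  0.00085533,
        0.00295768]), 'joint_efforts': array([ 1.10849262e-03, -4.45878446e+01, -3.52239883e+01, -1.17818495e-04,
        4.21494435e-03, -2.16466145e-05]), 'eef_pos': array([ 225.30141054, -528.43046971,  204.76851917]), 'eef_rot': array([-3.14004092e+00, -3.08807221e-04,  4.02777735e-01]), 'wrist_force': array([ 0.44330084, -0.61458155,  0.09653738]), 'torque': array([-0.00031192,  0.01002817, -0.01251759]), 'grasp_force': 0.0, 'gripper_width': 0.9983058996456964}
```

View pics/top0.png

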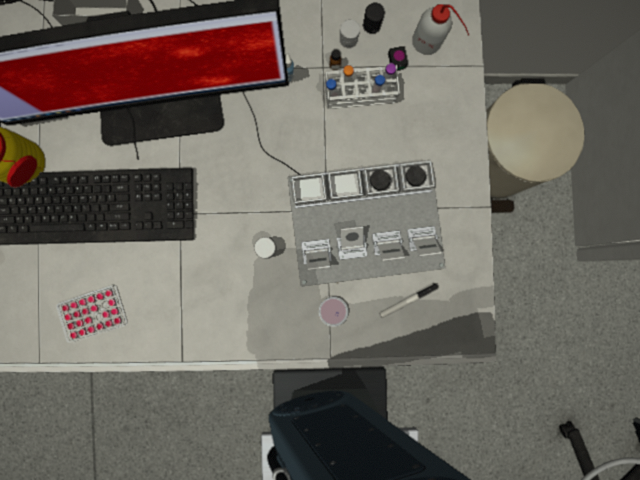

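View pics/side0.png

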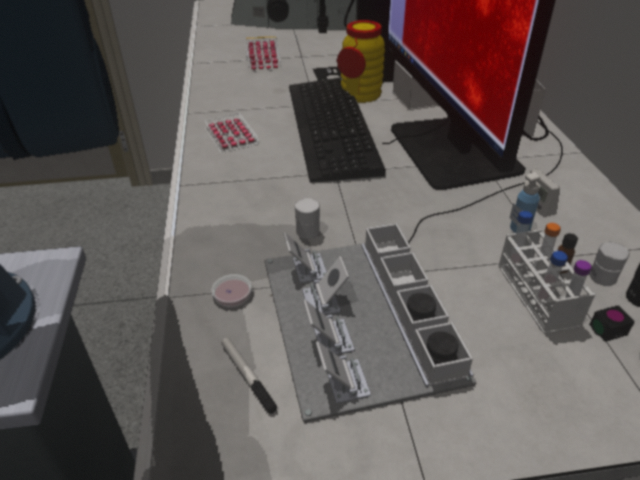

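The top view shows the bins, left to right, as empty, empty, full, full (rims at about (311,187), (345,183), (381,180), (415,177)). The tags in front of them read bar, disc (352,240), bar, bar. The wrong ones are therefore tags 2, 3 and 4. The dish is at (334,311), the marker at (410,299) and the can at (264,247).

Run:
```python
import cv2,numpy as np
p=cv2.imread("pics/top0.png")[150:300,275:460]
cv2.imwrite("pics/crop.png",cv2.resize(p,None,fx=4,fy=4,interpolation=cv2.INTER_CUBIC))
```

```text
(no output)
```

View pics/crop.png

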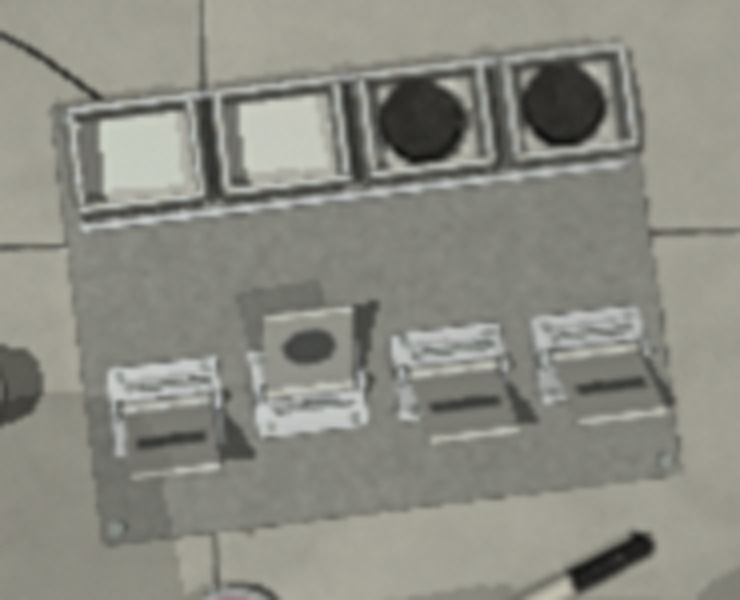

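The crop confirms the faces: bar, disc, bar, bar. Board corners in crop pixels are about (105,545), (680,473), (55,105) and (632,42). The tag free edges are at about (177,472), (308,312), (475,436) and (620,417).

```bash
cat > h.py <<'E'
import numpy as np
def proj(m,X):
    c=np.atleast_2d(X)@m["R"].T+m["t"]; s=c[:,:2]/c[:,2:]; s=s*(1+m["k1"]*(s**2).sum(1,keepdims=True))
    return s*[m["fx"],m["fy"]]+[m["cx"],m["cy"]]
def ray_at(m,uv,z):
    s0=(np.array(uv,float)-[m["cx"],m["cy"]])/[m["fx"],m["fy"]]; s=s0
    for _ in range(20): s=s0/(1+m["k1"]*(s@s))
    R=m["R"]; d=R.T@np.r_[s,1]; o=-R.T@m["t"]; return o+d*(z-o[2])/d[2]
def b2w(b,P):
    P=np.atleast_2d(P).astype(float);c,s=np.cos(b[2]),np.sin(b[2])
    return np.c_[P[:,:2]@np.array([[c,s],[-s,c]])+b[:2],P[:,2]]
E
python3 - <<'E'
from h import *
from scipy.optimize import least_squares
import cv2
m=dict(np.load("top0.npz"))
C=np.array([[105,545],[680,473],[55,105],[632,42],[177,472],[308,312],[475,436],[620,417]],float)
uv=(C+.5)/4-.5+[275,150]
P=np.array([[-66,148,8],[-66,-148,8],[158,148,8],[158,-148,8],[-34,108,70],[34,36,70],[-34,-36,70],[-34,-108,70]])
f=lambda b:(proj(m,b2w(b,P))-uv).ravel()
r=least_squares(f,[500,0,0],x_scale=[100,100,.1],loss="soft_l1");b=r.x;print(b,f(b).reshape(-1,2).round(1).tolist())
np.save("b.npy",b)
print("hinges",b2w(b,[[0,y,21] for y in(108,36,-36,-108)]).round(1))
for n,u,z in(("dish",(334,311),14),("pen1",(382,316),10),("pen2",(437,287),10),("can",(264,247),57)):print(n,ray_at(m,u,z).round())
s=dict(np.load("side0.npz"));im=cv2.imread("pics/side0.png")
for q in proj(s,b2w(b,P)): cv2.circle(im,tuple(int(v) for v in q.round()),2,(0,0,255),-1)
cv2.imwrite("pics/sc.png",cv2.resize(im[210:430,200:490],None,fx=2.5,fy=2.5))
from cell import arm
for y in(108,36,-36,-108):
  for x in(-75,0,80):
    w=b2w(b,[x,y,60])[0]; print(y,x,arm.ik(w,[np.pi,0,b[2]]) is not None, arm.ik(w,[np.pi,0,b[2]+np.pi/2]) is not None)
E
```

```text
[ 5.27898388e+02 -6.91982977e+01  8.98472799e-02] [[-0.6, -0.1], [1.0, 0.8], [-0.6, -0.2], [-0.9, -0.3], [-0.2, -0.3], [0.4, -0.0], [0.2, -0.0], [1.0, 0.4]]
hinges [[ 518.2   38.4   21. ]
 [ 524.7  -33.3   21. ]
 [ 531.1 -105.1   21. ]
 [ 537.6 -176.8   21. ]]
dish [397.   6.  14.]
pen1 [384. -90.  10.]
pen2 [ 439. -203.   10.]
can [526. 139.  57.]
108 -75 True True
108 0 True True
108 80 True True
36 -75 True True
36 0 True True
36 80 True True
-36 -75 True True
-36 0 True True
-36 80 True True
-108 -75 True True
-108 0 True True
-108 80 True True
```

View pics/sc.png

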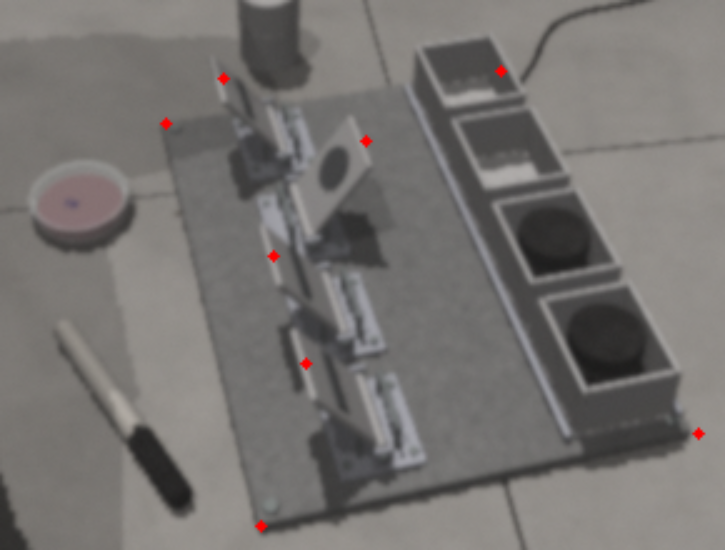

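Reprojecting the fit into the side view matches to within a few mm: the red dots sit on the tag edges and near corners. Now I'll push tags 4 and 3 towards the bins and tag 2 towards the robot.

Run:
```python
from cell import arm
from h import *
import cv2
b=np.load("b.npy"); o=[np.pi,0,b[2]]
W=lambda x,y,z:b2w(b,[x,y,z])[0]
arm.move_gripper(0.0)
for y,x0,x1 in((-108,-72,2),(-36,-72,2),(36,68,-2)):
    arm.goto(W(x0,y,170),o); arm.move_l(W(x0,y,54)); arm.move_l(W(x1,y,54),velocity=50)
    s=arm.observe();print(y,s["wrist_force"].round(2),s["eef_pos"].round(1),W(x1,y,54).round(1))
    arm.move_l(W(x0,y,54)); arm.move_l(W(x0,y,170))
arm.goto([300,-400,250],o);arm.pause(.5)
p,d=arm.get_image("top");cv2.imwrite("pics/c2.png",cv2.resize(p[150:340,245:460,::-1],None,fx=3,fy=3))
p,d=arm.get_image("side");cv2.imwrite("pics/s2.png",cv2.resize(p[190:430,200:490,::-1],None,fx=2.4,fy=2.4))
print(arm.observe()["clock"])
```

```text
-108 [0.85 0.3  0.24] [ 539.3 -176.6   54. ] [ 539.6 -176.6   54. ]
-36 [ 0.48  0.12 -0.84] [ 532.9 -104.9   54. ] [ 533.1 -104.9   54. ]
36 [ 0.52 -0.21  0.36] [523.  -33.6  54.1] [522.7 -33.5  54. ]
18.1083
```

View pics/c2.png

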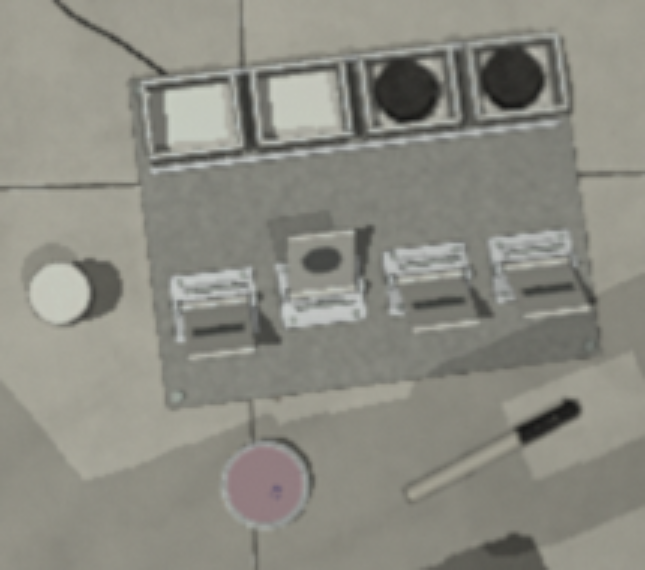

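View pics/s2.png

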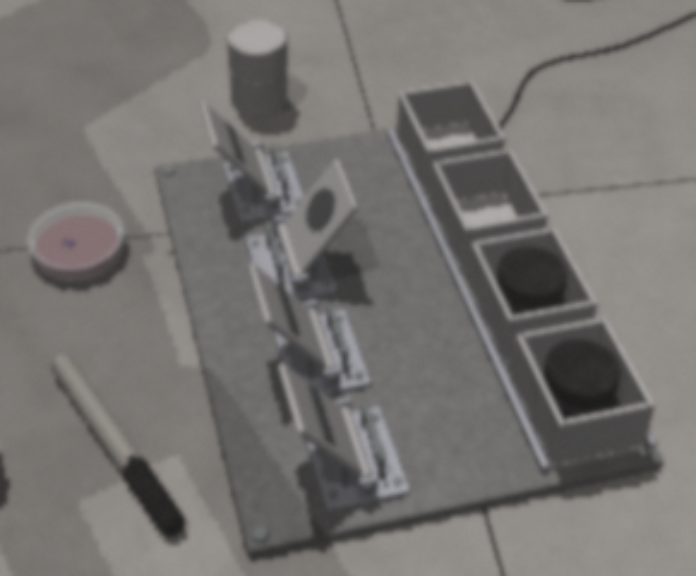

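Neither view shows any change: the tags still read bar, disc, bar, bar, so none tipped. I'll check the gripper state and repeat the push on tag 4 with pictures taken mid-push.

Run:
```python
from cell import arm
from h import *
import cv2
b=np.load("b.npy"); o=[np.pi,0,b[2]]
W=lambda x,y,z:b2w(b,[x,y,z])[0]
s=arm.observe();print(s["gripper_width"],s["eef_rot"])
y=-108;ims=[]
arm.goto(W(-72,y,120),o); arm.move_l(W(-72,y,54),velocity=200)
for x,v in((-20,100),(2,60)):
    arm.move_l(W(x,y,54),velocity=v)
    p,d=arm.get_image("side"); ims.append(p[220:480,250:430,::-1])
print(arm.observe()["clock"],arm.observe()["wrist_force"])
cv2.imwrite("pics/mid.png",cv2.resize(np.hstack(ims),None,fx=2.2,fy=2.2))
```

```text
-0.0014493037823906842 [-3.14158776e+00 -1.44262253e-05  8.99432373e-02]
21.0333 [-0.91417557 -1.22054329  0.33427016]
```

View pics/mid.png

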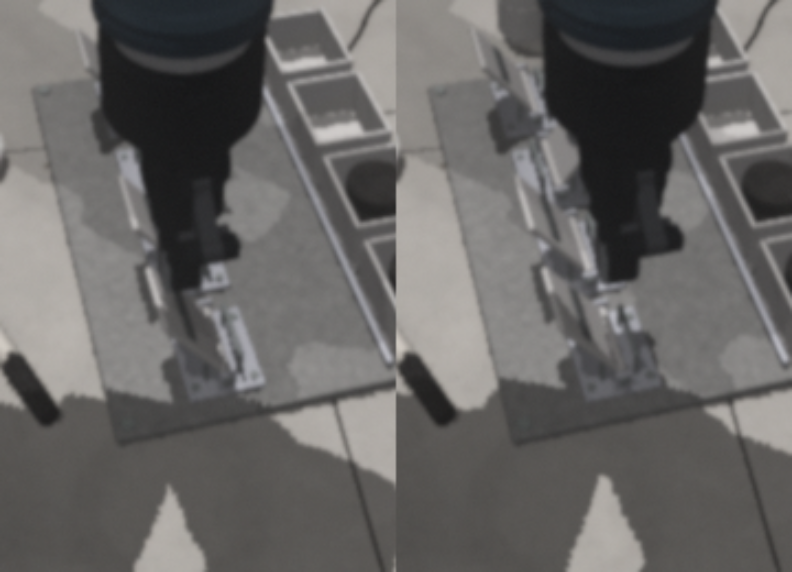

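The fingertip, at about (620,280) in the right half, is beside tag 4, passing through the gap between tags 3 and 4. I'll compare it with the projection.

Run:
```python
from h import *
m=dict(np.load("side0.npz"));t=dict(np.load("top0.npz"));b=np.load("b.npy")
for P in([2,-108,54],[2,-72,54],[-34,-108,70],[-34,-36,70],[-34,36,70],[34,36,70]):
    w=b2w(b,P); print(P,w.round(),proj(m,w).round(1),"mid.png:",((proj(m,w)-[250,220])*2.2+[396,0]).round(), "top",proj(t,w).round(1))
print("tip@54:",ray_at(m,(351.8,347.3),54))
from cell import arm
print(arm.observe()["eef_pos"])
c=arm.camera_model("side");print(np.abs(c["R"]-m["R"]).max(),np.abs(c["t"]-m["t"]).max())
# depth-based check: median depth-derived points vs calibration on tag area
for n,mm in(("side",m),("top",t)):
    for P in([-34,-108,70],[40,-72,8],[-50,0,8],[80,60,8]):
        u=proj(mm,b2w(b,P))[0].round().astype(int); print(n,P,mm["d"][u[1],u[0]], (b2w(b,P)@mm["R"].T+mm["t"])[0,2])
```

```text
[2, -108, 54] [[ 540. -177.   54.]] [[351.1 358.3]] mid.png: [[618. 304.]] top [[426.6 236.2]]
[2, -72, 54] [[ 536. -141.   54.]] [[343.5 335.9]] mid.png: [[602. 255.]] top [[408.4 238.3]]
[-34, -108, 70] [[ 504. -180.   70.]] [[321.9 355.4]] mid.png: [[554. 298.]] top [[430.6 254.3]]
[-34, -36, 70] [[ 497. -108.   70.]] [[309.2 311.6]] mid.png: [[526. 201.]] top [[393.5 258.6]]
[-34, 36, 70] [[491. -36.  70.]] [[298.2 273.9]] mid.png: [[502. 119.]] top [[356.2 262.9]]
[34, 36, 70] [[559. -30.  70.]] [[346.  266.1]] mid.png: [[607. 101.]] top [[352.  227.6]]
tip@54: [ 543.46651649 -160.07737191   54.        ]
[ 539.45453598 -176.38828748   53.78631214]
0.0 0.0
side [-34, -108, 70] 652.51306 652.4590617577707
side [40, -72, 8] 731.1507 731.5554840037976
side [-50, 0, 8] 767.338 770.4653080868
side [80, 60, 8] 836.74817 837.6067456401914
top [-34, -108, 70] 1110.4984 1108.9467059719268
top [40, -72, 8] 1174.4884 1174.0422165958316
top [-50, 0, 8] 1172.1233 1168.220327265938
top [80, 60, 8] 1175.0696 1173.8713985831514
```

Run:
```python
from cell import arm
from h import *
import cv2
m=arm.camera_model("side");p,d=arm.get_image("side");b=np.load("b.npy")
v,u=np.mgrid[0:480,0:640]; uv=np.stack([u,v],-1).reshape(-1,1,2).astype(float)
K=np.array([[m["fx"],0,m["cx"]],[0,m["fy"],m["cy"]],[0,0,1]])
s=cv2.undistortPoints(uv,K,None).reshape(-1,2)
s0=s.copy()
for _ in range(10): s=s0/(1+m["k1"]*(s**2).sum(1,keepdims=True))
D=d.reshape(-1,1); X=(np.c_[s*D,D]-m["t"])@m["R"]
e=arm.observe()["eef_pos"]; print(e)
ok=(D[:,0]>0)&(np.hypot(*(X[:,:2]-e[:2]).T)<30)&(X[:,2]>36)&(p.reshape(-1,3).max(1)<60)
P=X[ok]; c,sn=np.cos(b[2]),np.sin(b[2]); B=(P-[*b[:2],0])@np.array([[c,-sn,0],[sn,c,0],[0,0,1]])
for z in range(36,130,6):
    q=B[(B[:,2]>=z)&(B[:,2]<z+6)]
    if len(q): print(z,len(q),q[:,:2].min(0).round(),q[:,:2].max(0).round())
ok=(D[:,0]>0)&(p.reshape(-1,3).max(1)<400);B=(X[ok]-[*b[:2],0])@np.array([[c,-sn,0],[sn,c,0],[0,0,1]])
q=B[(abs(B[:,1]+108)<24)&(abs(B[:,0])<50)&(B[:,2]>35)&(B[:,2]<75)]
for z in range(36,75,6):
    r=q[(q[:,2]>=z)&(q[:,2]<z+6)];
    if len(r): print("tag",z,len(r),r[:,:2].min(0).round(),r[:,:2].max(0).round())
```

```text
[ 539.27392238 -176.4440781    53.74567445]
48 3 [ -20. -123.] [ -19. -120.]
54 5 [ -22. -124.] [ -20. -120.]
84 9 [  -7. -120.] [   9. -113.]
90 47 [  -7. -121.] [   6. -112.]
96 47 [ -11. -121.] [  10. -107.]
102 38 [ -12. -121.] [   7. -106.]
108 11 [ -11. -114.] [  -8. -106.]
114 2 [ -12. -114.] [ -11. -111.]
120 24 [ -14. -121.] [ -8. -82.]
126 62 [ -14. -135.] [  4. -83.]
tag 36 83 [ -17. -129.] [ -9. -86.]
tag 42 62 [ -20. -129.] [-13. -85.]
tag 48 63 [ -24. -129.] [-17. -86.]
tag 54 124 [ -30. -129.] [-20. -86.]
tag 60 77 [ -33. -130.] [-25. -86.]
tag 66 157 [ -37. -129.] [-30. -85.]
tag 72 2 [ -35. -118.] [ -35. -112.]
```

Run:
```python
from cell import arm
from h import *
import cv2
b=np.load("b.npy");c,sn=np.cos(b[2]),np.sin(b[2])
m=arm.camera_model("side");p,d=arm.get_image("side")
v,u=np.mgrid[0:480,0:640]
s0=np.c_[(u.ravel()-m["cx"])/m["fx"],(v.ravel()-m["cy"])/m["fy"]];s=s0
for _ in range(10): s=s0/(1+m["k1"]*(s**2).sum(1,keepdims=True))
D=d.reshape(-1,1); X=(np.c_[s*D,D]-m["t"])@m["R"]
B=(X-[*b[:2],0])@np.array([[c,-sn,0],[sn,c,0],[0,0,1]])
ok=(D[:,0]>0)&(abs(B[:,0]-2)<70)&(abs(B[:,1]+108)<60)&(B[:,2]>75)
for z in range(75,190,5):
    q=B[ok&(B[:,2]>=z)&(B[:,2]<z+5)]
    if len(q): print(z,len(q),q[:,:2].min(0).round(),q[:,:2].max(0).round())
print("column below tip:")
for r in range(335,372,3): 
    i=r*640+352; print(r,p[r,352],B[i].round())
im=p[270:390,290:410,::-1]; cv2.imwrite("pics/tip.png",cv2.resize(im,None,fx=5,fy=5,interpolation=cv2.INTER_CUBIC))
print(arm.observe()["clock"])
```

```text
80 15 [ -11. -117.] [  11. -103.]
85 35 [ -11. -120.] [  11. -104.]
90 63 [ -11. -121.] [  10. -103.]
95 49 [ -12. -121.] [  10. -102.]
100 55 [ -12. -121.] [   7. -103.]
105 20 [ -11. -121.] [   6. -102.]
110 10 [ -12. -114.] [  -9. -102.]
115 5 [ -12. -114.] [ -11. -100.]
120 18 [ -14. -120.] [-11. -98.]
125 45 [ -14. -139.] [  1. -79.]
130 71 [ -14. -143.] [  4. -79.]
135 27 [ -12. -147.] [  9. -67.]
140 58 [ -16. -149.] [ 16. -63.]
145 90 [ -17. -155.] [ 17. -92.]
150 70 [ -17. -157.] [ 17. -93.]
155 55 [ -18. -163.] [ -1. -92.]
160 72 [ -17. -167.] [ 11. -91.]
165 166 [ -17. -168.] [ 13. -96.]
170 291 [ -20. -168.] [ 19. -96.]
175 156 [ -20. -163.] [  19. -100.]
180 169 [ -20. -154.] [  19. -114.]
185 175 [ -20. -150.] [  20. -116.]
column below tip:
335 [30 30 31] [ -12. -153.  151.]
338 [29 30 31] [ -12. -154.  148.]
341 [29 28 30] [  -1. -119.  100.]
344 [30 30 32] [  -1. -118.   93.]
347 [62 61 64] [  -1. -119.   89.]
350 [115 115 119] [ 17. -62.  10.]
353 [128 126 124] [ 16. -65.   8.]
356 [135 133 131] [ 15. -71.   9.]
359 [89 90 89] [  8. -93.  32.]
362 [69 70 71] [  7. -97.  32.]
365 [67 68 68] [  9. -90.  16.]
368 [119 119 124] [  9. -91.  11.]
371 [122 121 127] [  8. -96.  13.]
21.1333
```

View pics/tip.png

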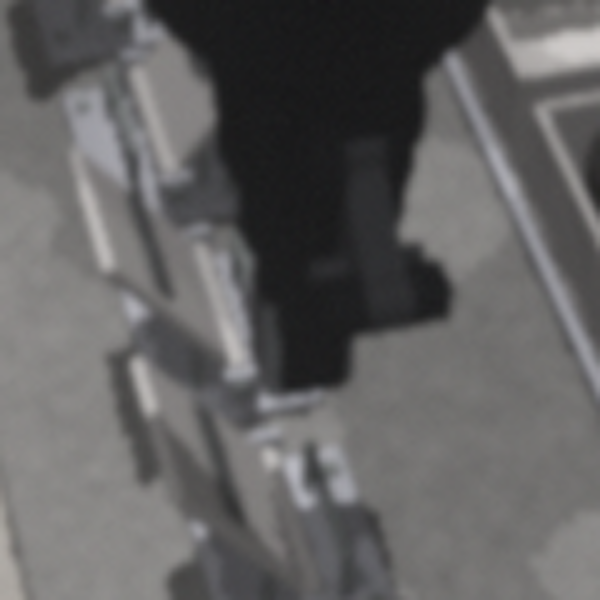

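The depth readings show the finger column in the right x/y position: x -11 to 11 and centred on y -108. Its real end is at z of about 80, not the reported 54, so it passed over the tags at 70. I'll work about 24 mm lower, which keeps the tip well above the 31 mm stands even if the reading is right.

```bash
cat > push.py <<'E'
from cell import arm
from h import *
import cv2
b=np.load("b.npy"); o=[np.pi,0,b[2]]
W=lambda x,y,z:b2w(b,[x,y,z])[0]
Z=33
def push(y,x0,x1):
    arm.move_l(W(x0,y,Z),velocity=150)
    arm.move_l(W(x1,y,Z),velocity=70); f=arm.observe()["wrist_force"]
    arm.move_l(W(x0,y,Z),velocity=200); arm.move_l(W(x0,y,85),velocity=200)
    print(y,f.round(2),arm.observe()["clock"])
def shot(n):
    ims=[cv2.resize(arm.get_image(c)[0][r0:r0+220,c0:c0+240,::-1],None,fx=1.65,fy=1.8) for c,r0,c0 in(("top",130,240),("side",215,240))]
    cv2.imwrite(f"pics/{n}.png",np.hstack(ims))
E
python3 - <<'E'
from push import *
arm.move_l(W(-72,-108,54),velocity=200)
push(-108,-72,2)
arm.move_l(W(-72,-36,85),velocity=200)
shot("p4"); print(arm.observe()["clock"])
E
```

```text
-108 [-0.2  -0.19 -0.86] 24.075
24.6833
```

View pics/p4.png

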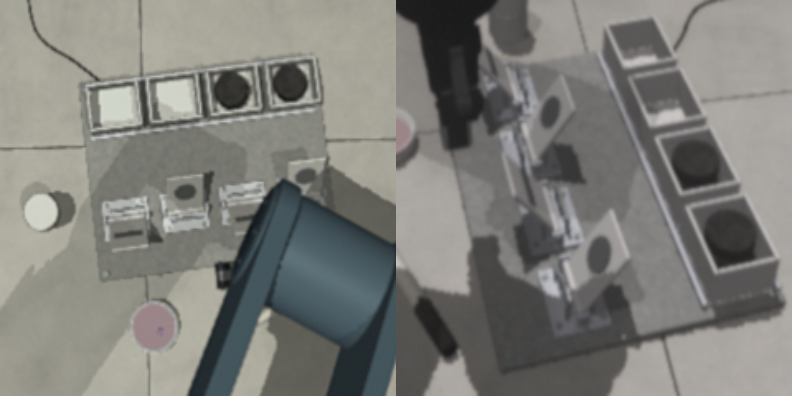

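Tag 4 now shows its disc (top (305,177), side (598,253)) and leans towards its bin, so the offset was right. Next are tags 3 and 2.

Run:
```python
from push import *
push(-36,-72,2)
arm.move_l(W(-72,-36,150),velocity=250)
arm.goto(W(68,36,150),o)
push(36,68,-2)
arm.move_l(W(68,36,150),velocity=250)
arm.goto([300,-400,250],o); arm.pause(.3)
shot("fin"); print(arm.observe()["clock"])
```

```text
-36 [0.45 0.74 0.4 ] 27.3167
36 [ 0.21 -0.31  0.73] 31.3917
33.9667
```

View pics/fin.png

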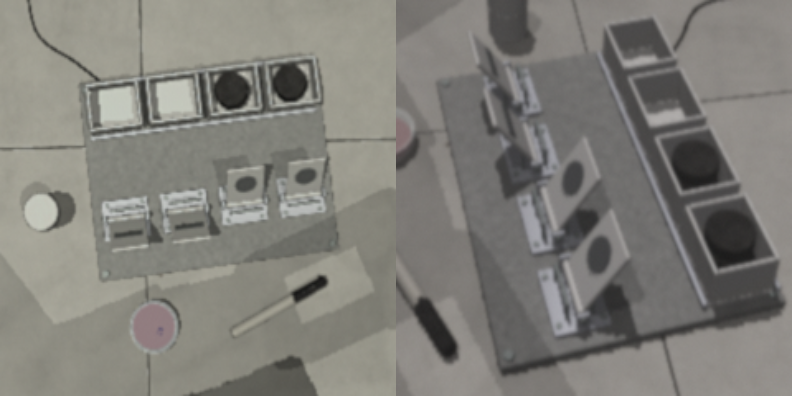

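The tags now read bar, bar, disc, disc (top view (128,233), (189,225), (246,183), (305,177)), each fully over. The can, dish and marker have not moved.

```bash
python3 -c "
from cell import arm
print(arm.finish_job())"
```

```text
the job is handed in; nothing more can be done
None
```

I tipped the three wrong tags, so both full bins now show the disc and both empty bins the bar; the can, dish and marker look unmoved in the last pictures, and the job was handed in at about 34 s, with no verdict returned.

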